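# Jack up the analyser by its lift lug and hold it

## Robot

A 6-joint arm with a two-finger parallel gripper is mounted at the origin on the work surface. World frame = base frame: x ahead of the robot, y to its left, z up, the work surface at z = 0. Lengths are in m, angles in degrees, forces in N, time in s.
With the tool pointing down it reaches from about 0.4 to 0.825 m from the base axis. Payload 7 kg.
Tool frame: the origin (TCP) lies at the very end of the fingers, on their centre line; the grasp point (between the pads) lies 19 mm behind it; y points along the fingers, x is the direction in which the jaws open and shut, and the axes are right-handed (so a half turn about y gives the same grasp; the last joint's range is limited). The gripper opens to 88 mm and grips with 3 to 60 N. Pads are 19 mm wide; open, the fingers measure 130 mm over their backs; the gripper's body (78 mm by 193 mm) begins 47 mm behind the grasp point.
Start: joints at [88.528, 20.546, 0.682, 0, -70.136, -16.507], TCP at [0.208, 0.642, 0.227] pointing down, gripper open.
Joint ranges: [-176.03, 176.03], [-82.01, 121.73], [-58.28, 71.71], [-173.87, 95.51], [-174.79, -0.11], [-173.66, 173.66]. Speed limits (degrees/s): [136.94, 136.94, 172.46, 180, 180, 180].

## Interface

Orientations are given as [roll, pitch, yaw] about the fixed x, y, z axes, in that order (R = Rz(yaw) Ry(pitch) Rx(roll)).
In Python, from plant import ctrl gives the robot as it stands.
- The arm moves only by the shell command python3 -m crank 'ROWS'. ROWS is JSON, a list that holds one entry, the list of rows, each a list of 5 numbers: the closure, from -1 (fully open) to 1 (shut), then the shift along the tool's x, y, z in mm, then the turn about the tool's y in rad. In form: [[[claw, x, y, z, turn], ...]]. A call has 1 to 12 rows; each row is the pose to reach, as a shift and turn from the pose commanded when the call began, along the tool's axes at that moment; what a row does not reach only later rows make up. A row lasts 1/8 s, in which the tool goes at most 62.5 mm and 10.7 degrees, less where a joint would pass 70% of its speed; a pose out of reach is approached as far as the arm can. A call with a gripper value outside its range is refused whole. The fingers move at their own pace and stop on an object; the grip force is fixed at half the most. Time passes only in rows, so rows that repeat a pose let the fingers close. It gives the time, the measured TCP pose, the force and the opening at its end, in the units of the state.
- ctrl.get_obs(): the state, without advancing time (a new reading comes with each control period).
- ctrl.snapshot(name): name is "side" or "top" or "wrist"; returns the picture (420x560x3 uint8, red, green, blue); there is no depth.
- ctrl.camera_model(name): a dict with "fx", "fy", "cx", "cy" (pixels), "dist_coeffs" ([k1, k2, p1, p2, k3] as OpenCV has them; the pictures are not rectified), "origin" and "orientation" of the camera in the world; the wrist camera has in their place "hand_eye" (4x4, takes a point from camera to tool coordinates, whose origin is the TCP and whose axes are the tool frame's). Camera axes: x right, y down, z forward; pixel columns grow to the right and rows downward; lengths in m; the calibration is good to about 2 mm. A picture is of the moment at which its call begins: read the wrist's pose just before it. camera_model takes no time and is no camera call.
- ctrl.close_job(): hands the job in, once; it reports no verdict.
Trained networks look in the newest picture that a camera, given by its name, has taken for a name from the list of things; names that differ only in an ending like _2 or _b are one class to them, and where a whole thing is asked for, a point or a joint stands for the part that bears it (a point fixed in the world has none). Each returns a list of dicts, best first, with "confidence" (0 to 1); they miss things now and then, are a little off and sometimes report something else, mostly with a low value. They report only what shows in the picture. A call takes as long as a camera call.
- ctrl.find_in(camera, name): "extent" ([left, top, width, height] in pixels, round what is visible of it).
The state is a dict: "clock": time; "joint_pos": joint angles; "qvel": joint speeds; "tau": joint torques, N m; "tool_pos": TCP position; "orientation": TCP orientation; "force": force on the tool from outside, world axes, zero at the start; "moment": the same for the moment, N m; "opening": finger opening in m.
Only numpy, scipy, OpenCV 4.12 (cv2) and the standard library are available. Lean on these libraries where they do the work, as an engineer would, in place of code of your own. Each camera call takes 0.05 s, during which the arm holds its last target.

## Task

The front feet of the small bench analyser have to be changed: set the lever jack flat on the bench with its saddle centred under the analyser's lift lug (the round-ended one with the stud on top, not the plain square lug). Bed it in with one full stroke of the pump handle, all the way down and then all the way back up, then pump it fully down again and finish while still holding the handle down, so that the front stays raised on the jack alone. Do not let the robot bear on the analyser itself, and leave everything else on the bench where it is.

Things in the scene. Friction and masses are not known exactly. Their poses are not given: they have to be found in the camera images.
- jack_grip (a point): Loose lever jack, 0.9 kg. This point: axis of its square aluminium grip tower (50 x 50 mm, top 82 mm above the bench), 60 mm above the underside. x points along the base to the saddle, y across (grasp the tower across y), z up. Dark steel base 70 mm wide, 8 mm thick, reaching 100 mm from the tower's axis on the saddle side, 165 mm on the handle side
- jack: The same jack, origin on the underside of the base under the tower's axis (on the bench, z = 0), same axes
- saddle_top (a point): Centre of the top face of the jack's saddle, a steel disc 34 mm across, 75 mm from the tower's axis towards +x of the jack; its top is 54 mm above the bench with the handle up and rises 60 mm per radian of handle, 30 mm in all
- handle (a joint): Jack's pump handle, rad: 0 up (sprung), 0.5 fully down on its stop. Pivot 33 mm to -x of the tower axis, 60 mm above the underside; handle points to the jack's -x, 0.35 rad above level at 0, 0.15 below at 0.5. The paddle takes 3 to 5 N unloaded, 10 to 17 N under the analyser's weight. Let go, it rises by itself and the load sinks (no latch)
- paddle (a point): Middle of the upper face of the handle's rubber paddle (50 mm long, 44 mm wide, 10 mm thick), 115 mm along the handle from its pivot; about 104 mm above the bench with the handle up and 48 mm with it fully down. It moves with the handle
- lift_pad (a point): Centre of the underside of the round rubber pad (28 mm across) below the lift lug, 64 mm above the bench, about 84 when jacked. Lug 40 mm wide, round end centred here, top at 78 mm, with a stud 16 mm across, 10 tall. Its +y points out of the analyser's front panel, which lies 45 mm to -y. 130 mm to +x is a plain square lug, no pad or stud (tie-down)
- analyser: Bench analyser, a white case with a blue band, 300 mm wide (its x), 260 mm deep (its y), 170 mm tall, about 4 kg. It tips about its rear feet, which stay put, and its front lifts. Origin at rest on the bench under the middle of the front panel; +y points out of the front, the case lies to -y
- tip_box: Bystander: pipette tip box 88 x 125 mm, 66 mm tall, origin under its middle
- tube_rack: Bystander: white tube rack 70 x 170 mm, 65 mm tall, origin under its middle
- reagent: Bystander: amber bottle 60 mm across, 130 mm tall, origin under its middle
- jar: Bystander: white jar 44 mm across, 55 mm tall, origin under its middle
- beaker: Bystander: glass beaker 70 mm across, 90 mm tall, origin under its middle
- mouse: Bystander: computer mouse 100 x 60 mm, 26 mm tall, origin under its middle
- timer: Bystander: bench timer 70 x 50 mm, 22 mm tall, origin under its middle

How it is judged (in metres and radians):
On the way, in this order (a step that is already met when the one before it is completed fails the run):
1. the jack stands flat and still with its saddle centred under the lift pad, handle up (horizontal distance between saddle_top and lift_pad below 0.011 m and angle between jack's own z axis and vertical below 0.08 rad and height (world z) of jack below 0.006 m and linear speed of jack below 0.03 m/s and value of joint handle below 0.1 rad), for 0.2 s.
2. the handle is pumped fully down and the jack raises the front (horizontal distance between saddle_top and lift_pad below 0.011 m and angle between jack's own z axis and vertical below 0.08 rad and height (world z) of jack below 0.006 m and value of joint handle above 0.44 rad and height (world z) of lift_pad above 0.077 m and contact force between jack and analyser above 4 N), for 0.1 s.
3. the handle is back up, the saddle still under the pad (horizontal distance between saddle_top and lift_pad below 0.011 m and angle between jack's own z axis and vertical below 0.08 rad and height (world z) of jack below 0.006 m and value of joint handle below 0.1 rad), for 0.1 s.
4. the handle is pumped fully down again and the front is raised (all of step 2), for 0.2 s.
At the end, for the whole second after the job is handed in: Robot pushes the handle down (over 2 N, within 0.06 rad of its stop); jack flat on the bench (0.08 rad, 6 mm), saddle within 11 mm of the pad centre in plan, bearing over 4 N; pad at least 13 mm above its rest height; robot not on the analyser (all of step 4 and contact force between any of the fingers, the arm and jack above 2 N and contact force between each of the arm, the fingers and analyser below 1 N); the arm keeps its last pose, push and grip.
It fails at once if a bystander is shifted by more than 30 mm (distance of any of tip_box, tube_rack, reagent, jar, beaker, mouse, timer from where it was at the start of the episode above 0.03 m).
It fails at once if the robot bears on the analyser with more than 20 N (contact force between any of the arm, the fingers and analyser above 20 N).
It also fails if it takes over 51 s, if anything falls off the work surface, if the arm or the gripper's body presses on something with over 40 N, if the wrist force passes 120 N, or if a joint passes its speed limit or range.

## Working session

There is one attempt and no reset: what is moved stays moved. The work goes in short steps, Python scripts to look and compute and a shell command to move; the robot and the scene stay as the last step left them, time stands still between calls to the robot, and variables do not carry over. Pictures are saved under pics/ and viewed, and the job is handed in when it is done.

```bash
ls; mkdir -p pics; python3 - <<'E'
from plant import ctrl
import cv2
o=ctrl.get_obs();print(o)
for n in("side","top","wrist"):
    im=ctrl.snapshot(n);cv2.imwrite(f"pics/{n}0.png",im[:,:,::-1]);print(n,ctrl.camera_model(n))
    for k in("jack_grip","handle","saddle_top","paddle","lift_pad","analyser","jack"):
        pass
E
```

```text
pics
{'clock': 0.0, 'joint_pos': array([ 8.85251687e+01,  2.05919447e+01,  6.33286513e-01, -1.83331044e-02,
       -7.01340913e+01, -1.65071402e+01]), 'qvel': array([-0.07684507,  0.06024299,  0.12923594, -0.05661941, -0.06673487,
       -0.07072844]), 'tau': array([-1.92182000e-03, -5.82713342e+01,  2.93054974e+01,  6.99724361e+00,
        6.81298159e-03, -1.70704088e-04]), 'tool_pos': array([0.20826767, 0.64156382, 0.22561884]), 'orientation': array([-8.99901682e+01, -9.38238316e-02, -1.07988223e+02]), 'force': array([-0.68120608,  0.00349991,  1.18084604]), 'moment': array([ 0.01246044,  0.04005198, -0.02110025]), 'opening': 0.08784125176038866}
side {'fx': 455.44576611256656, 'fy': 455.44576611256656, 'cx': 290.64119789940446, 'cy': 208.4812737220542, 'dist_coeffs': array([-0.0940435,  0.       ,  0.       ,  0.       ,  0.       ]), 'origin': array([ 0.30027365, -0.50091434,  0.87488534]), 'orientation': array([-1.40872481e+02,  4.51816406e-02, -2.58095044e+01])}
top {'fx': 470.2590771991563, 'fy': 470.2590771991563, 'cx': 281.0648386013908, 'cy': 203.59051323232237, 'dist_coeffs': array([-0.00609546,  0.        ,  0.        ,  0.        ,  0.        ]), 'origin': array([0.40633085, 0.1026974 , 1.17635404]), 'orientation': array([-171.97664433,    0.81661156,  -90.04593816])}
wrist {'fx': 308.5252128769427, 'fy': 308.5252128769427, 'cx': 272.3394491565418, 'cy': 210.6135747980826, 'dist_coeffs': array([0.0125884, 0.       , 0.       , 0.       , 0.       ]), 'hand_eye': array([[ 9.99999809e-01,  6.02436890e-04, -1.35657126e-04,
         2.22699943e-04],
       [ 3.11434394e-04, -3.02313507e-01,  9.53208501e-01,
        -1.57406467e-01],
       [ 5.33236983e-04, -9.53208361e-01, -3.02313637e-01,
         8.12645262e-02],
       [ 0.00000000e+00,  0.00000000e+00,  0.00000000e+00,
         1.00000000e+00]])}
```

View pics/side0.png

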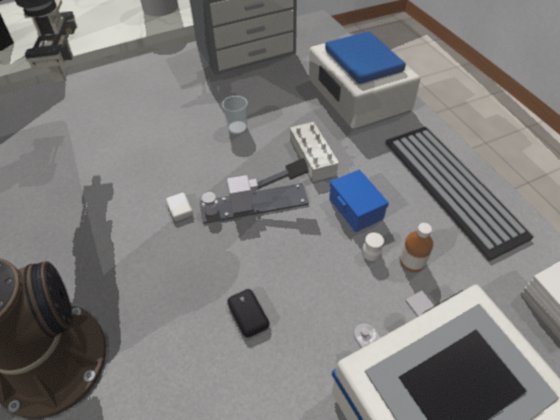

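View pics/top0.png

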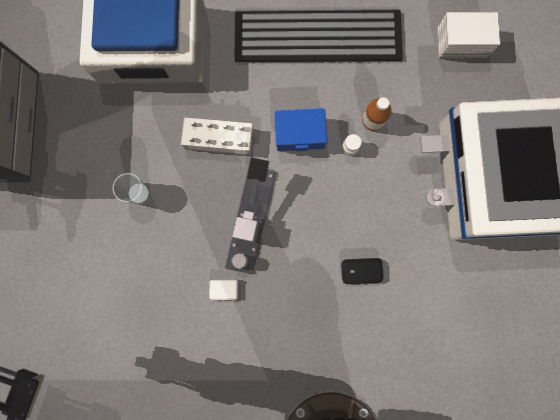

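View pics/wrist0.png

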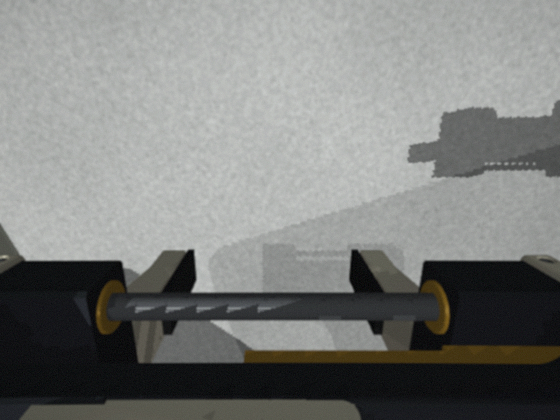

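Top view: jack tower at about (245,226), saddle (239,262) and paddle (258,168). The lift lug with its stud is at (437,197) and the square lug at (432,144). The mouse (361,271) and jar (352,145) sit on either side of the corridor. Next I'll measure.

```bash
cat > h.py <<'E'
import numpy as np,cv2
from scipy.spatial.transform import Rotation as Ro
from plant import ctrl
def cam(n,obs=None):
    m=ctrl.camera_model(n);K=np.array([[m['fx'],0,m['cx']],[0,m['fy'],m['cy']],[0,0,1]])
    if 'origin' in m: R=Ro.from_euler('xyz',m['orientation'],degrees=True).as_matrix();t=np.array(m['origin'])
    else:
        o=obs; Rt=Ro.from_euler('xyz',o['orientation'],degrees=True).as_matrix();H=m['hand_eye']
        R=Rt@H[:3,:3];t=Rt@H[:3,3]+o['tool_pos']
    return K,m['dist_coeffs'],R,t
def ray(c,uv):
    K,d,R,t=c;p=cv2.undistortPoints(np.array([[uv]],float),K,d)[0,0];return t,R@np.r_[p,1]
def atz(c,uv,z):
    t,r=ray(c,uv);return t+r*(z-t[2])/r[2]
def proj(c,P):
    K,d,R,t=c;P=np.atleast_2d(P);return cv2.projectPoints(P.astype(float),cv2.Rodrigues(R.T)[0],-R.T@t,K,d)[0][:,0]
def tri(c1,u1,c2,u2):
    a,r=ray(c1,u1);b,s=ray(c2,u2);k=np.linalg.lstsq(np.c_[r,-s],b-a,rcond=None)[0]
    return (a+r*k[0]+b+s*k[1])/2,np.linalg.norm(a+r*k[0]-b-s*k[1])
E
python3 - <<'E'
from h import *
C={n:cam(n) for n in("top","side")}
for n in("top","side"):
    ctrl.snapshot(n)
    for k in("jack_grip","saddle_top","paddle","lift_pad","tip_box","tube_rack","jar","mouse","timer","reagent"):
        print(n,k,[(np.round(d['extent']).astype(int).tolist(),round(d['confidence'],2)) for d in ctrl.find_in(n,k)[:2]])
for n,b in(("top",(215,130,80,160)),("top",(400,110,90,120)),("side",(180,140,140,100)),("side",(330,270,130,90))):
    im=cv2.imread(f"pics/{n}0.png");x,y,w,h=b;s=min(800/w,600/h)
    cv2.imwrite(f"pics/c_{n}_{x}.png",cv2.resize(im[y:y+h,x:x+w],None,fx=s,fy=s,interpolation=cv2.INTER_CUBIC));print(n,b,s)
E
```

```text
top jack_grip [([228, 157, 48, 116], 0.93), ([250, 157, 21, 55], 0.41)]
top saddle_top [([232, 254, 12, 15], 0.71), ([419, 95, 141, 145], 0.48)]
top paddle [([250, 157, 20, 55], 0.57)]
top lift_pad [([420, 98, 139, 140], 0.67)]
top tip_box [([273, 109, 54, 44], 0.88), ([230, 252, 15, 16], 0.74)]
top tube_rack [([182, 117, 73, 38], 0.91), ([251, 157, 18, 54], 0.57)]
top jar [([343, 132, 15, 25], 0.52)]
top mouse [([343, 256, 43, 32], 0.98)]
top timer [([210, 277, 28, 24], 0.57), ([247, 158, 22, 56], 0.21)]
top reagent [([361, 96, 31, 35], 0.87)]
side jack_grip [([200, 157, 109, 64], 0.82)]
side saddle_top [([201, 195, 14, 7], 0.64)]
side paddle [([253, 158, 55, 31], 0.89)]
side lift_pad [([328, 286, 232, 131], 0.89), ([200, 157, 108, 65], 0.4)]
side tip_box [([328, 171, 61, 57], 0.91)]
side tube_rack [([290, 123, 51, 60], 0.81), ([198, 156, 114, 69], 0.24)]
side jar []
side mouse [([229, 289, 42, 49], 0.93)]
side timer [([167, 194, 25, 30], 0.77)]
side reagent [([400, 223, 35, 50], 0.68), ([360, 233, 25, 29], 0.43)]
top (215, 130, 80, 160) 3.75
top (400, 110, 90, 120) 5.0
side (180, 140, 140, 100) 5.714285714285714
side (330, 270, 130, 90) 6.153846153846154
```

View pics/c_top_215.png

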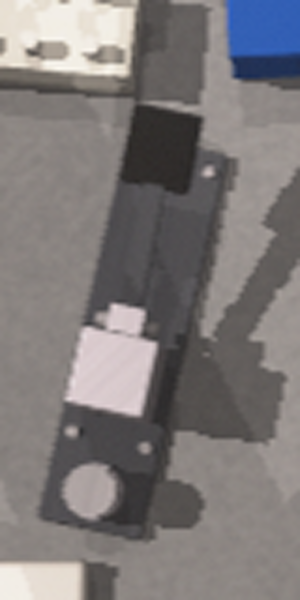

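View pics/c_top_400.png

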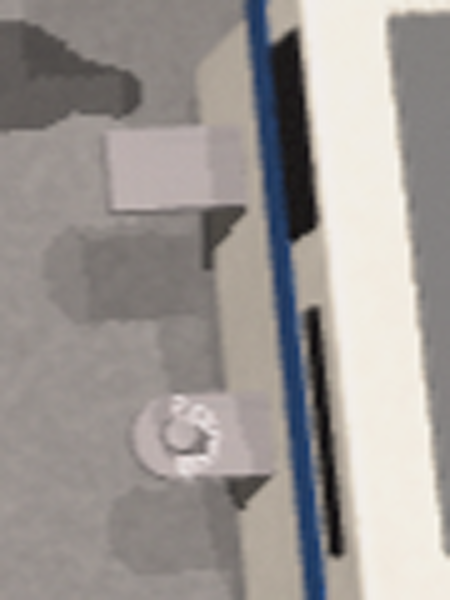

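View pics/c_side_180.png

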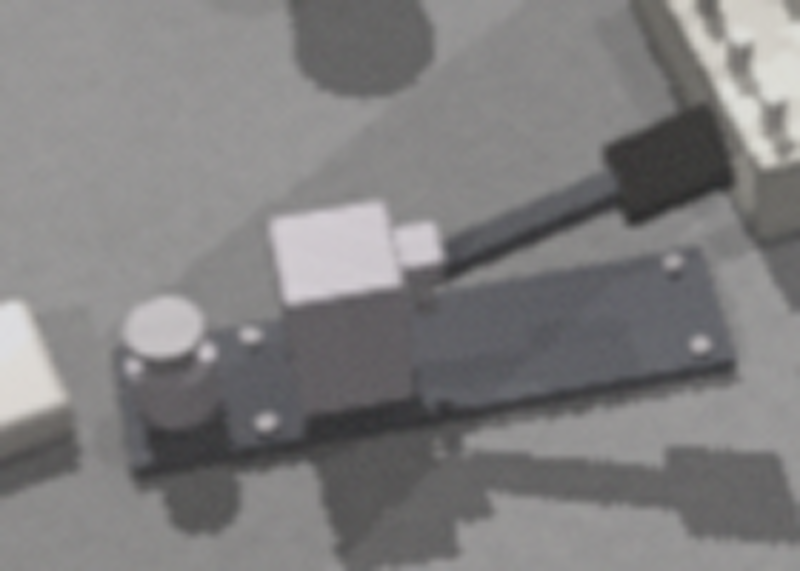

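View pics/c_side_330.png

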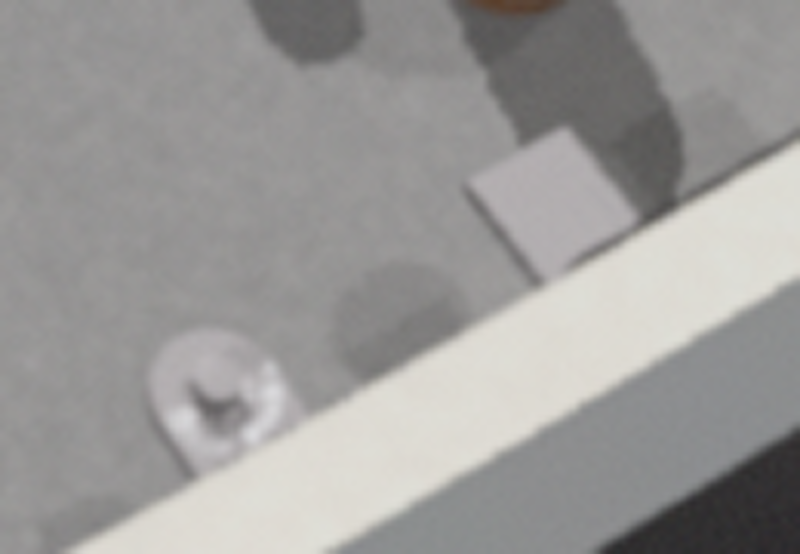

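```bash
python3 - <<'E'
from h import *
T=cam("top");S=cam("side")
def f(x,y,s,ox,oy): return ((x+.5)/s-.5+ox,(y+.5)/s-.5+oy)
tt=f(113.5,369.5,3.75,215,130);ts=f(335,255,5.714,180,140)
st=f(91,491,3.75,215,130);ss=f(165,328,5.714,180,140)
print("tower",atz(T,tt,.082),atz(S,ts,.082),tri(T,tt,S,ts))
print("saddle",atz(T,st,.054),atz(S,ss,.054),tri(T,st,S,ss))
a=atz(T,tt,.082);b=atz(T,st,.054);print(np.linalg.norm((b-a)[:2]),np.degrees(np.arctan2(*(b-a)[1::-1])))
a=atz(S,ts,.082);b=atz(S,ss,.054);print(np.linalg.norm((b-a)[:2]),np.degrees(np.arctan2(*(b-a)[1::-1])))
for q in((82,325),(158,338),(148,415),(66,400)): print(atz(T,f(*q,3.75,215,130),.082).round(3))
lt=f(176,435,5,400,110);print("lug",atz(T,lt,.078))
print("lug stud top",atz(T,f(182,433,5,400,110),.088),atz(S,f(215,402,6.154,330,270),.088))
for q in((107,130),(112,212),(244,126),(246,205)): print("sq",atz(T,f(*q,5,400,110),.078).round(3))
# side overlay of lug circle
im=cv2.imread("pics/side0.png");s=6;x,y,w,h=330,270,130,90
big=cv2.resize(im[y:y+h,x:x+w],None,fx=s,fy=s,interpolation=cv2.INTER_CUBIC)
L=atz(T,lt,.078);th=np.linspace(0,6.28,40)
def dr(big,c,P,s,x,y,col):
    for u in proj(c,P): cv2.circle(big,tuple(int(v) for v in ((u-[x,y]+.5)*s-.5)),1,col,-1)
dr(big,S,np.c_[L[0]+.02*np.cos(th),L[1]+.02*np.sin(th),0*th+.078],s,x,y,(0,0,255))
dr(big,S,np.c_[L[0]+.008*np.cos(th),L[1]+.008*np.sin(th),0*th+.088],s,x,y,(0,255,0))
cv2.imwrite("pics/ov1.png",big)
# bystanders
for n,u,z in(("jar",(352,140),.055),("mouse",(362,270),.02),("timer",(224,290),.022),("reag",(383,103),.13),("tip",(301,128),.066)):print(n,atz(T,u,z).round(3))
E
```

```text
tower [0.50287849 0.20270356 0.082     ] [0.50166204 0.1998928  0.082     ] (array([0.50290158, 0.2031006 , 0.07832051]), np.float64(0.0006137807683021554))
saddle [0.42828197 0.21876023 0.054     ] [0.42974439 0.21753784 0.054     ] (array([0.42912011, 0.21873933, 0.05279296]), np.float64(0.0016549333310923104))
0.07630503377822127 167.85259807584825
0.07405063766500504 166.2147465241506
[0.531 0.223 0.082]
[0.523 0.175 0.082]
[0.475 0.181 0.082]
[0.484 0.232 0.082]
lug [ 0.5767827  -0.24376828  0.078     ]
lug stud top [ 0.57616687 -0.24344817  0.088     ] [ 0.57022512 -0.25207635  0.088     ]
sq [ 0.725 -0.218  0.078]
sq [ 0.685 -0.218  0.078]
sq [ 0.727 -0.283  0.078]
sq [ 0.688 -0.282  0.078]
jar [ 0.721 -0.055  0.055]
mouse [ 0.406 -0.078  0.02 ]
timer [0.358 0.257 0.022]
reag [ 0.788 -0.118  0.13 ]
tip [0.749 0.07  0.066]
```

View pics/ov1.png

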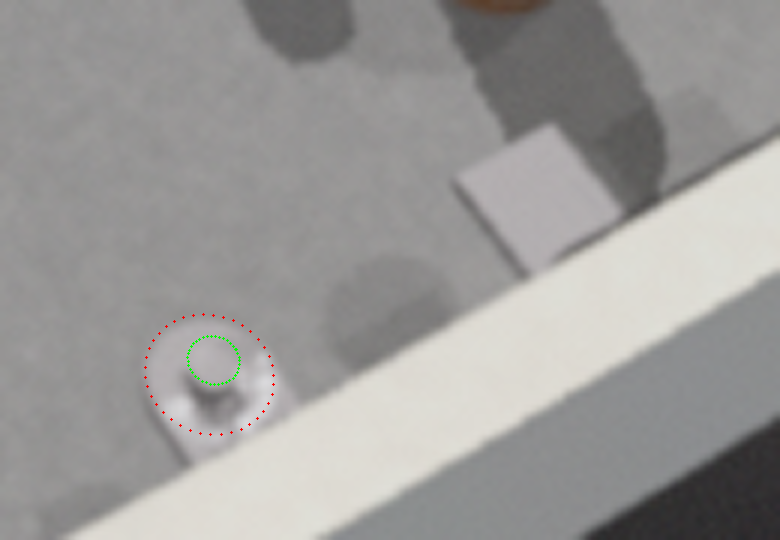

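```bash
python3 -m crank '[[[-1,327,60,416,-0.1],[-1,327,60,416,-0.1],[-1,327,60,416,-0.1],[-1,327,60,416,-0.1],[-1,327,60,416,-0.1],[-1,327,60,416,-0.1],[-1,327,60,416,-0.1],[-1,327,60,416,-0.1],[-1,327,60,416,-0.1],[-1,327,60,416,-0.1],[-1,327,60,416,-0.1]]]'; python3 -c "
from h import *
o=ctrl.get_obs();print(o['joint_pos'].round(1),o['tool_pos'].round(4),o['orientation'].round(2),o['clock'])
cv2.imwrite('pics/w1.png',ctrl.snapshot('wrist')[:,:,::-1])"
```

```text
clock: 2.62
tool_pos: [0.5032, 0.2026, 0.1667]
orientation: [-90.0, 0.0, -102.3]
force: [-0.7, -0.0, -0.4]
opening: 0.0878
[ 42.6  10.9 -21.   -0.  -58.1  35.1] [0.5032 0.2026 0.1667] [-8.9990e+01  1.0000e-02 -1.0229e+02] 2.625
```

View pics/w1.png

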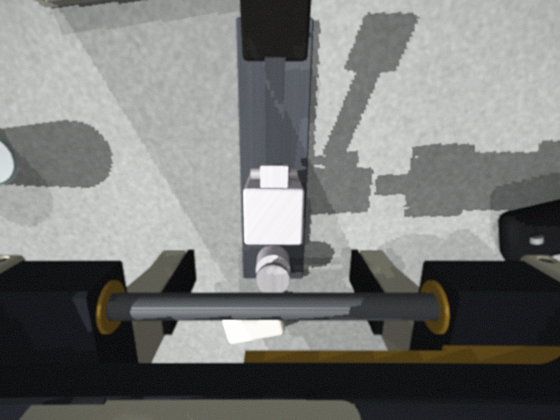

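```bash
python3 -m crank '[[[-1,0,0,0,3.14],[-1,0,0,0,3.14],[-1,0,0,0,3.14],[-1,0,0,0,3.14],[-1,0,0,0,3.14],[-1,0,0,0,3.14],[-1,0,0,0,3.14],[-1,0,0,0,3.14],[-1,0,0,0,3.14],[-1,0,0,0,3.14],[-1,0,0,0,3.14],[-1,0,0,0,3.14]]]'; python3 -c "
from h import *
o=ctrl.get_obs();print(o['joint_pos'].round(1),o['tool_pos'].round(4),o['orientation'].round(2),o['clock'])"
```

```text
clock: 4.18
tool_pos: [0.5027, 0.2038, 0.1669]
orientation: [-90.0, -0.0, 128.6]
force: [0.9, 0.3, -0.1]
opening: 0.0875
[ 42.8  10.9 -21.   -0.  -58.1 -94.2] [0.5027 0.2038 0.1669] [-90.03  -0.   128.59] 4.175
```

```bash
python3 -m crank '[[[-1,0,0,0,0.88],[-1,0,0,0,0.88],[-1,0,0,0,0.88],[-1,0,0,0,0.88],[-1,0,0,0,0.88],[-1,0,0,0,0.88],[-1,0,40,0,0.88],[-1,0,60,0,0.88],[-1,0,60,0,0.88],[-1,0,60,0,0.88]]]'; python3 -c "
from h import *
o=ctrl.get_obs();print(o['joint_pos'].round(1),o['tool_pos'].round(4),o['orientation'].round(2),o['clock'])
cv2.imwrite('pics/w2.png',ctrl.snapshot('wrist')[:,:,::-1])"
```

```text
clock: 5.42
tool_pos: [0.5036, 0.2033, 0.1075]
orientation: [-90.1, -0.0, 78.5]
force: [-0.2, 0.1, 0.6]
opening: 0.0878
[  42.7   14.5  -25.2    0.   -50.3 -144.2] [0.5036 0.2033 0.1075] [-9.006e+01 -4.000e-02  7.855e+01] 5.425
```

View pics/w2.png

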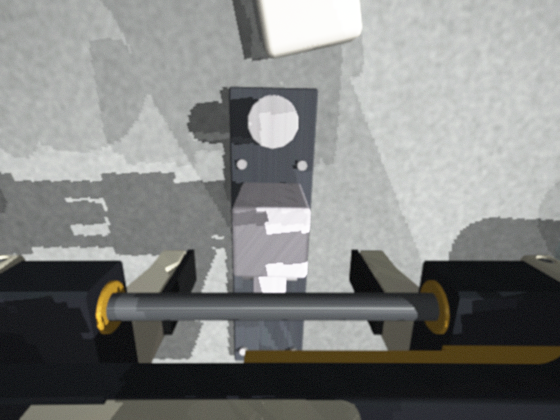

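The tower top is centred between the fingers (x 235–310, row ~241, and I'd expect 245). Going down and gripping.

```bash
python3 -m crank '[[[-1,0,40,0,0],[-1,0,64,0,0],[-1,0,66,0,0],[1,0,66,0,0],[1,0,66,0,0],[1,0,66,0,0],[1,0,66,0,0],[1,0,66,0,0],[1,0,66,0,0],[1,0,40,0,0],[1,0,40,0,0]]]'; python3 -c "
from h import *
o=ctrl.get_obs();print(o['joint_pos'].round(1),o['tool_pos'].round(4),o['orientation'].round(2),o['clock'])
cv2.imwrite('pics/w3.png',ctrl.snapshot('wrist')[:,:,::-1])
cv2.imwrite('pics/s3.png',ctrl.snapshot('side')[:,:,::-1])"
```

```text
clock: 6.85
tool_pos: [0.5033, 0.203, 0.0669]
orientation: [-90.0, -0.1, 78.4]
force: [1.1, 0.7, -8.9]
opening: 0.0505
[  42.6   17.4  -27.7   -0.   -44.9 -144.2] [0.5033 0.203  0.0669] [-9.004e+01 -9.000e-02  7.840e+01] 6.85
```

View pics/w3.png

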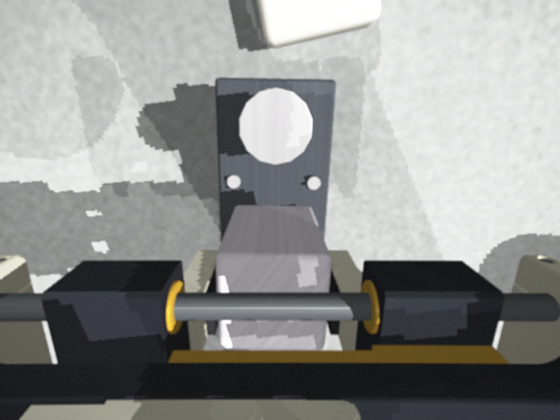

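View pics/s3.png

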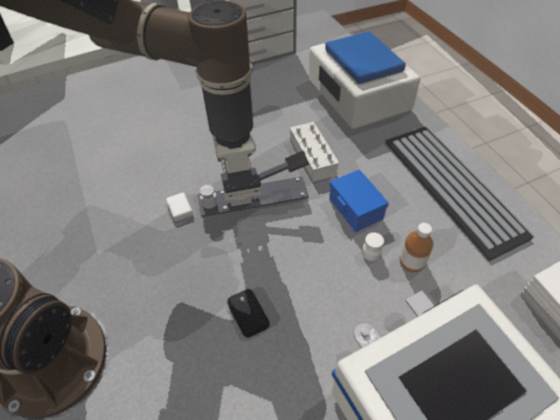

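The jack is held flat: saddle seen at (276,125), predicted row 127. Lifting it clear, then carrying and turning.

```bash
python3 -m crank '[[[1,0,-35,0,0],[1,0,-65,0,0],[1,-40,-65,-20,-0.15],[1,-80,-65,-40,-0.33],[1,-120,-65,-60,-0.51],[1,-160,-65,-80,-0.69],[1,-200,-65,-100,-0.87],[1,-235,-65,-115,-1.05],[1,-260,-65,-125,-1.23],[1,-270,-65,-130,-1.41],[1,-270,-65,-130,-1.59],[1,-270,-65,-130,-1.77]]]'; python3 -m crank '[[[1,0,0,0,-0.045],[1,0,0,0,-0.045]]]';python3 -c "
from h import *
o=ctrl.get_obs();print(o['joint_pos'].round(1),o['tool_pos'].round(4),o['orientation'].round(2),o['clock'])
cv2.imwrite('pics/w4.png',ctrl.snapshot('wrist')[:,:,::-1])
cv2.imwrite('pics/t4.png',ctrl.snapshot('top')[:,:,::-1])"
```

```text
clock: 8.45
tool_pos: [0.5749, -0.0883, 0.1292]
orientation: [-90.0, -0.2, -179.9]
force: [-0.3, -0.2, -9.0]
opening: 0.0502
clock: 8.7
tool_pos: [0.5751, -0.088, 0.1296]
orientation: [-90.0, -0.2, -177.6]
force: [-1.0, -0.8, -9.8]
opening: 0.0502
[ 10.5  16.6 -18.6  -0.  -54.9  -8.1] [ 0.5751 -0.088   0.1296] [-9.0010e+01 -1.7000e-01 -1.7764e+02] 8.7
```

View pics/w4.png

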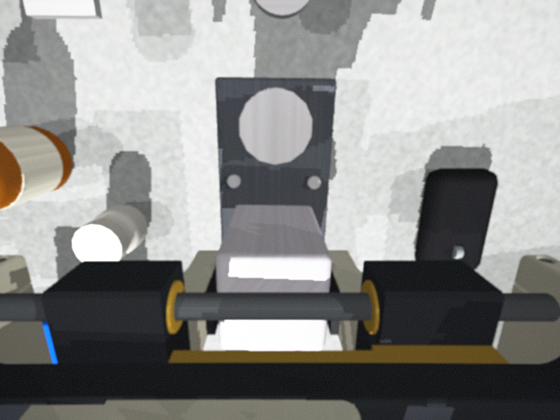

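View pics/t4.png

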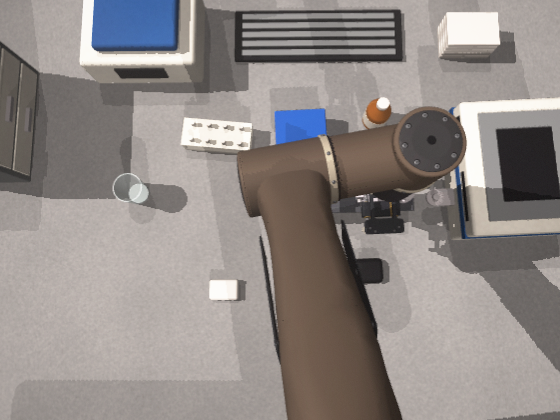

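```bash
python3 - <<'E'
from h import *
o=ctrl.get_obs();W=cam("wrist",o)
print("saddle",atz(W,(276,125),o['tool_pos'][2]+.013), "lug front",atz(W,(282,16),.078),atz(W,(282,16),.064), "sq",atz(W,(24,16),.078),atz(W,(101,17),.078))
print(Ro.from_euler('xyz',o['orientation'],degrees=True).as_matrix().round(3), proj(W,[0.5768,-.2238,.078]))
E
```

```text
saddle [ 0.57596115 -0.16489496  0.14330438] lug front [ 0.57427566 -0.22455096  0.078     ] [ 0.5740273  -0.22817642  0.064     ] sq [ 0.72568197 -0.21749023  0.078     ] [ 0.68094825 -0.21923963  0.078     ]
[[-0.999 -0.002  0.041]
 [-0.041 -0.    -0.999]
 [ 0.002 -1.    -0.   ]] [[277.67859603  17.26028841]]
```

```bash
python3 -m crank '[[[1,0,40,0,0],[1,0,70,0,0],[1,2,84,10,0],[1,4,84,25,0],[1,4,84,25,0],[1,4,84,25,0]]]';python3 -c "
from h import *
o=ctrl.get_obs();print(o['joint_pos'].round(1),o['tool_pos'].round(4),o['orientation'].round(2),o['clock'])
im=ctrl.snapshot('wrist');cv2.imwrite('pics/w5.png',im[:,:,::-1])
W=cam('wrist',o);print(proj(W,[[.5768,-.244,.088],[.5735,-.244,.088]]))
"
```

```text
clock: 9.55
tool_pos: [0.5742, -0.1137, 0.0488]
orientation: [-90.0, 0.1, -177.6]
force: [0.6, 0.8, -9.3]
opening: 0.0501
[  7.9  22.1 -23.2   0.  -44.6  -5.6] [ 0.5742 -0.1137  0.0488] [-9.0000e+01  1.3000e-01 -1.7764e+02] 9.55
[[277.30227348 -48.2074324 ]
 [287.75550682 -47.69582353]]
```

View pics/w5.png

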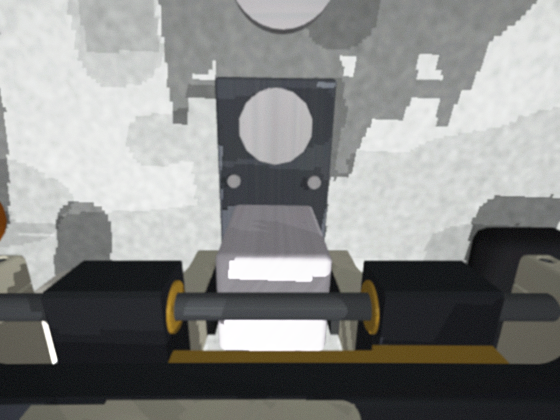

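```bash
python3 - <<'E'
from h import *
o=ctrl.get_obs();W=cam("wrist",o)
im=cv2.imread('pics/w5.png');cv2.imwrite('pics/w5c.png',cv2.resize(im[0:170,200:360],None,fx=3.5,fy=3.5,interpolation=cv2.INTER_CUBIC))
print("saddle",atz(W,(276,125.5),.054+.0065))
print("front top edge",atz(W,(283.5,25),.078),"bottom edge",atz(W,(283.5,31),.070))
E
```

```text
saddle [ 0.57446097 -0.19008836  0.0605    ]
front top edge [ 0.57351781 -0.2260657   0.078     ] bottom edge [ 0.57325817 -0.22592239  0.07      ]
```

View pics/w5c.png

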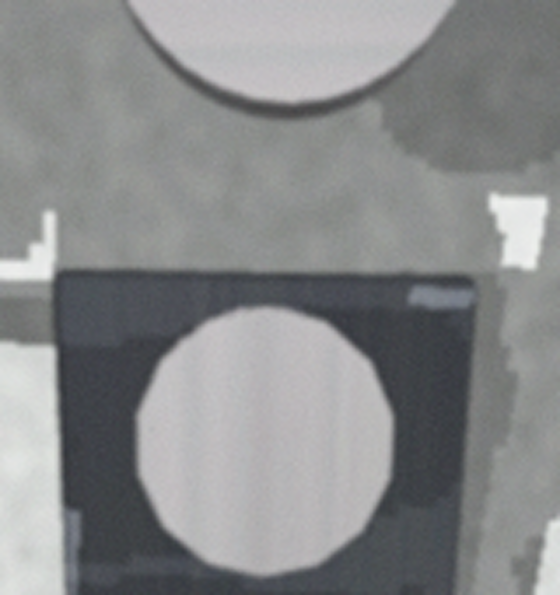

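```bash
python3 -m crank '[[[1,0,4,0,0],[1,1,4,15,0],[1,2,4,35,0],[1,3,4,52,0],[1,3,4,57,0],[1,3,4,57,0],[1,3,4,57,0]]]';python3 -c "
from h import *
o=ctrl.get_obs();print(o['joint_pos'].round(1),o['tool_pos'].round(4),o['orientation'].round(2),o['clock'])
im=ctrl.snapshot('wrist');cv2.imwrite('pics/w6.png',im[:,:,::-1])
im=ctrl.snapshot('side');cv2.imwrite('pics/s6.png',im[:,:,::-1])
"
```

```text
clock: 10.48
tool_pos: [0.5727, -0.1702, 0.0435]
orientation: [-90.0, -0.0, -177.6]
force: [-0.8, 0.9, -9.4]
opening: 0.05
[  2.2  23.4 -21.8  -0.  -44.8   0.2] [ 0.5727 -0.1702  0.0435] [ -90.    -0.  -177.6] 10.475
```

View pics/w6.png

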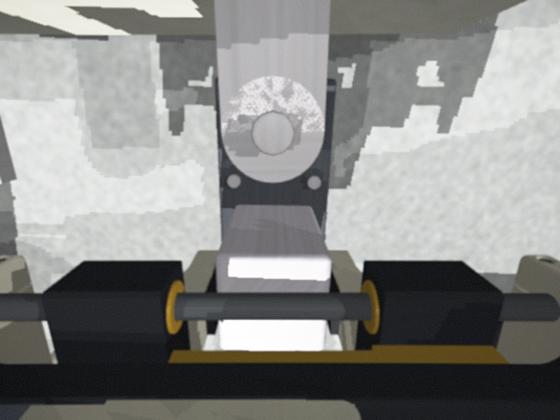

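View pics/s6.png

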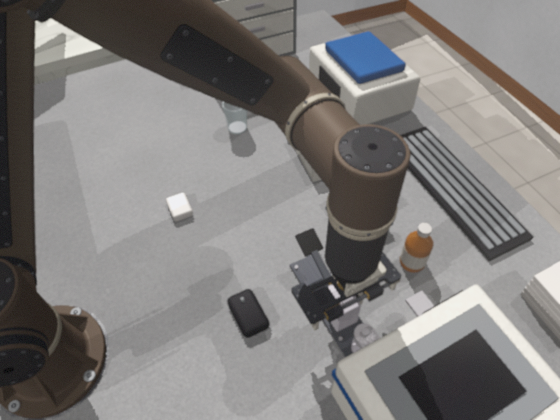

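```bash
python3 - <<'E'
from h import *
o=ctrl.get_obs();W=cam("wrist",o)
print("stud",atz(W,(272.5,133),.088),"lug sides", atz(W,(221,130),.078),atz(W,(327,130),.078),"lug front",atz(W,(273,182),.078),"saddle",atz(W,(276,125.5),.054+.002))
E
```

```text
stud [ 0.57473692 -0.24517015  0.088     ] lug sides [ 0.59461678 -0.24480919  0.078     ] [ 0.55375862 -0.24656732  0.078     ] lug front [ 0.57367778 -0.22525415  0.078     ] saddle [ 0.57322293 -0.2465544   0.056     ]
```

The stud is at (272,133), giving a lug at (0.5745,-0.2452). The saddle is at (0.573,-0.2465), within 2 mm. Setting it down and releasing.

```bash
python3 -m crank '[[[1,-1,2,1,0],[1,-1,4,1,0],[1,-1,4,1,0],[-1,-1,4,1,0],[-1,-1,4,1,0],[-1,-1,4,1,0],[-1,-1,4,1,0],[-1,-1,-20,1,0],[-1,-1,-70,1,0],[-1,-1,-110,1,0],[-1,-1,-110,1,0],[-1,-1,-110,1,0]]]';python3 -c "
from h import *
o=ctrl.get_obs();print(o['joint_pos'].round(1),o['tool_pos'].round(4),o['orientation'].round(2),o['clock'])
im=ctrl.snapshot('wrist');cv2.imwrite('pics/w7.png',im[:,:,::-1])
im=ctrl.snapshot('side');cv2.imwrite('pics/s7.png',im[:,:,::-1])
"
```

```text
clock: 12.08
tool_pos: [0.5734, -0.1711, 0.1533]
orientation: [-90.0, -0.0, -177.6]
force: [0.0, -0.7, -0.3]
opening: 0.0877
[  2.1  16.7 -15.   -0.  -58.3   0.3] [ 0.5734 -0.1711  0.1533] [ -90.02   -0.   -177.61] 12.075
```

View pics/w7.png

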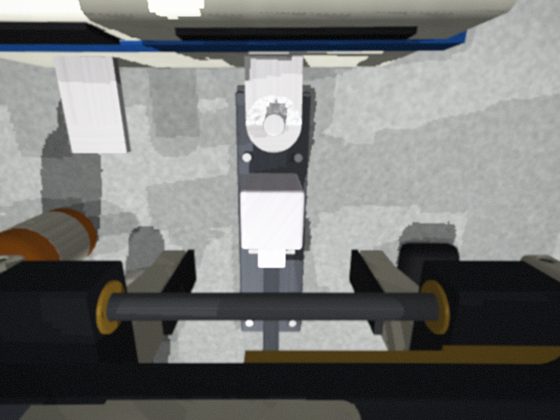

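View pics/s7.png

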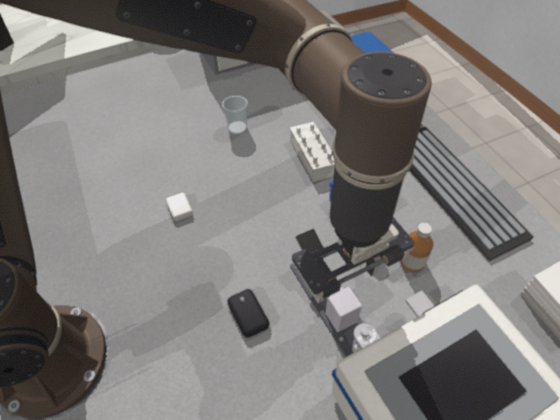

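```bash
python3 - <<'E'
from h import *
o=ctrl.get_obs();W=cam("wrist",o)
print("tower",atz(W,(272,221),.082))
a=(atz(W,(247,157),.01)+atz(W,(298,157.5),.01))/2;b=(atz(W,(250,323),.01)+atz(W,(292.5,323),.01))/2
d=(a-b);d/=np.linalg.norm(d);t=atz(W,(272,221),.082)
print(a,b,d, "saddle",t+.075*d); print("stud",atz(W,(274,126),.088),"lugsides",atz(W,(246,120),.078),atz(W,(302,120),.078),"front",atz(W,(274,152),.078))
pad=np.array([.5735,-.171,0])-d*0
for L in(.141,.1415): print("paddle",t-L*d)
E
```

```text
tower [ 0.57212531 -0.17244874  0.082     ]
[ 0.57330513 -0.21215075  0.01      ] [ 0.56666688 -0.0223928   0.01      ] [ 0.03496134 -0.99938867  0.        ] saddle [ 0.57474741 -0.24740289  0.082     ]
stud [ 0.57376935 -0.2444415   0.088     ] lugsides [ 0.59401843 -0.24733565  0.078     ] [ 0.55372438 -0.24904351  0.078     ] front [ 0.57286911 -0.22543565  0.078     ]
paddle [ 0.56719576 -0.03153494  0.082     ]
paddle [ 0.56717828 -0.03103525  0.082     ]
```

```bash
python3 -m crank '[[[1,0,0,-40,0],[1,0,0,-80,0],[1,0,0,-120,0],[1,0,0,-140,0],[1,0,15,-140,0],[1,0,30,-140,0],[1,0,36,-140,0],[1,0,36,-140,0]]]';python3 -c "
from h import *
o=ctrl.get_obs();print(o['joint_pos'].round(1),o['tool_pos'].round(4),o['orientation'].round(2),o['clock'])
im=ctrl.snapshot('wrist');cv2.imwrite('pics/w8.png',im[:,:,::-1])
im=ctrl.snapshot('side');cv2.imwrite('pics/s8.png',im[:,:,::-1])
"
```

```text
clock: 13.18
tool_pos: [0.5674, -0.0322, 0.1166]
orientation: [-90.0, -0.1, -177.7]
force: [0.5, 0.6, 0.4]
opening: 0.0137
[ 16.5  16.2 -21.3   0.  -52.7 -14.1] [ 0.5674 -0.0322  0.1166] [-8.9970e+01 -1.0000e-01 -1.7766e+02] 13.175
```

View pics/w8.png

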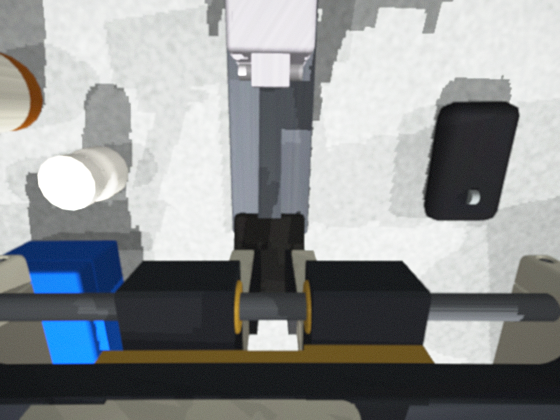

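View pics/s8.png

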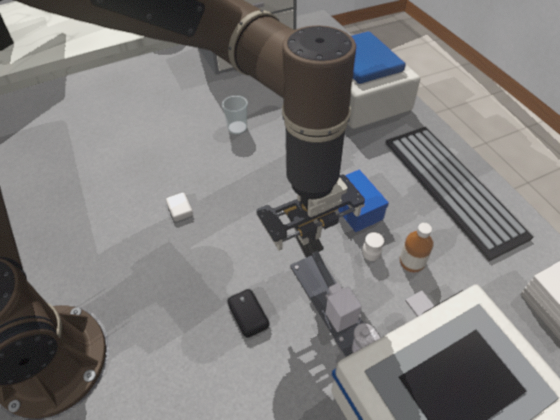

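```bash
python3 -m crank '[[[1,0,8,0,0],[1,0,14,0,0],[1,0,20,-1,0],[1,0,26,-2,0],[1,0,32,-3,0],[1,0,38,-4,0],[1,0,44,-5,0],[1,0,50,-6,0],[1,0,56,-7,0],[1,0,62,-7,0],[1,0,66,-7,0],[1,0,66,-7,0]]]';python3 -c "
from h import *
o=ctrl.get_obs();print(o['joint_pos'].round(1),o['tool_pos'].round(4),o['orientation'].round(2),o['clock'])
im=ctrl.snapshot('wrist');cv2.imwrite('pics/w9.png',im[:,:,::-1])
im=ctrl.snapshot('side');cv2.imwrite('pics/s9.png',im[:,:,::-1])
"
```

```text
clock: 14.78
tool_pos: [0.5682, -0.025, 0.0524]
orientation: [-89.9, 0.1, -177.5]
force: [-1.0, -1.7, 13.0]
opening: 0.0003
[ 17.2  20.5 -25.2   0.1 -44.2 -14.9] [ 0.5682 -0.025   0.0524] [-8.9930e+01  6.0000e-02 -1.7754e+02] 14.775
```

View pics/w9.png

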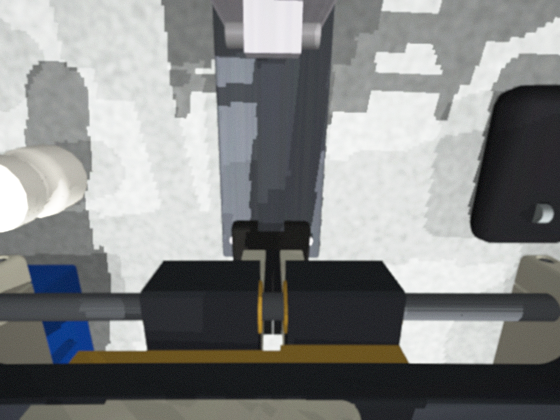

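View pics/s9.png

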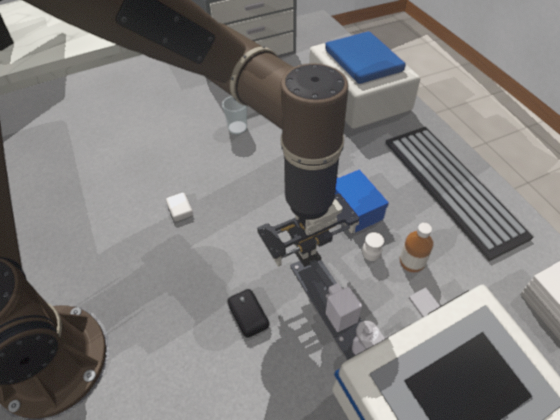

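```bash
python3 -m crank '[[[1,0,2,0,0],[1,0,4,0,0],[1,0,6,0,0],[1,0,6,0,0]]]';python3 -m crank '[[[1,0,1,0,0],[1,0,2,0,0],[1,0,2,0,0]]]'
```

```text
clock: 15.38
tool_pos: [0.5684, -0.0253, 0.048]
orientation: [-89.9, 0.1, -177.5]
force: [-6.3, -2.5, 27.2]
opening: 0.0005
clock: 15.75
tool_pos: [0.5684, -0.0254, 0.0474]
orientation: [-89.9, 0.1, -177.5]
force: [-10.8, -2.5, 39.4]
opening: 0.0004
```

Step 2 reached: at the stop, 0.6 s. Now I'll let the handle back up.

```bash
python3 -m crank '[[[1,0,-8,0,0],[1,0,-16,1,0],[1,0,-24,2,0],[1,0,-32,3,0],[1,0,-40,4,0],[1,0,-48,5,0],[1,0,-56,6,0],[1,0,-64,7,0],[1,0,-72,7,0],[1,0,-76,7,0],[1,0,-76,7,0],[1,0,-76,7,0]]]';python3 -c "
from h import *
o=ctrl.get_obs();print(o['joint_pos'].round(1),o['tool_pos'].round(4),o['orientation'].round(2),o['clock'])
im=ctrl.snapshot('wrist');cv2.imwrite('pics/w10.png',im[:,:,::-1])
im=ctrl.snapshot('side');cv2.imwrite('pics/s10.png',im[:,:,::-1])
W=cam('wrist',o);print(proj(W,[[.5674,-.0225,.01]]))
s=im[240:360,280:460];cv2.imwrite('pics/s10c.png',cv2.resize(s[:,:,::-1],None,fx=4.4,fy=4.4,interpolation=cv2.INTER_CUBIC))
"
```

```text
clock: 17.25
tool_pos: [0.5676, -0.0313, 0.1193]
orientation: [-90.0, -0.0, -177.6]
force: [-0.5, -0.2, -0.2]
opening: 0.0005
[ 16.6  16.  -21.1  -0.  -52.9 -14.1] [ 0.5676 -0.0313  0.1193] [-9.000e+01 -3.000e-02 -1.776e+02] 17.25
[[271.00600458 217.14073216]]
```

View pics/w10.png

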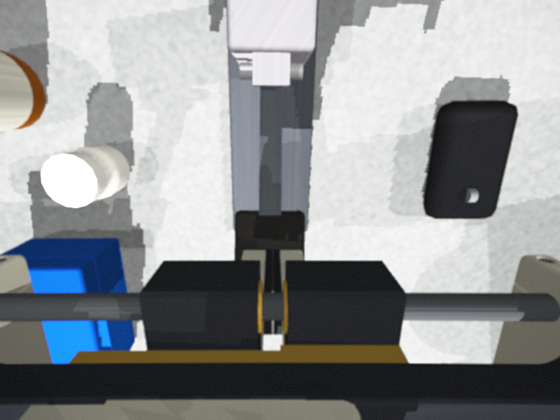

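View pics/s10c.png

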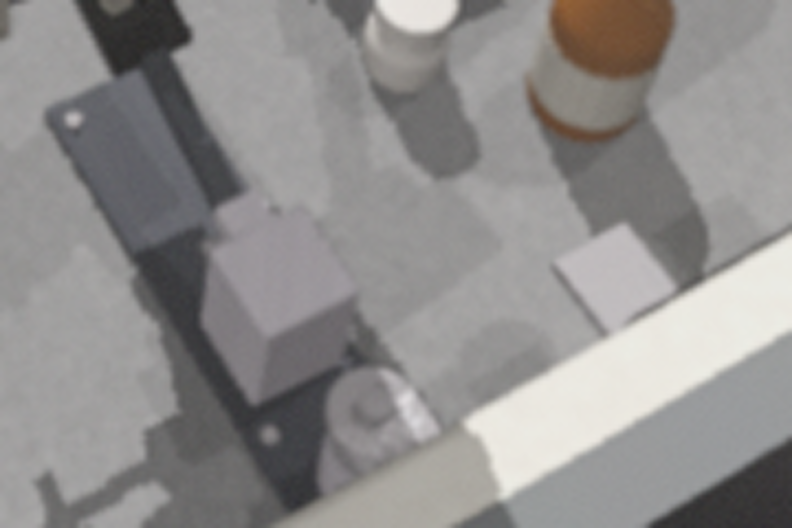

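The handle is up and the jack hasn't shifted (tower edge at row 50, as before). Pumping down for the final time.

```bash
python3 -m crank '[[[1,0,10,0,0],[1,0,18,0,0],[1,0,26,-1,0],[1,0,34,-2,0],[1,0,42,-3,0],[1,0,50,-5,0],[1,0,58,-6,0],[1,0,64,-7,0],[1,0,70,-7,0],[1,0,74,-7,0],[1,0,74,-7,0],[1,0,74,-7,0]]]';python3 -c "
from h import *
o=ctrl.get_obs()
im=ctrl.snapshot('wrist');cv2.imwrite('pics/w11.png',im[:,:,::-1])
im=ctrl.snapshot('side')
s=im[240:360,280:460];cv2.imwrite('pics/s11c.png',cv2.resize(s[:,:,::-1],None,fx=4.4,fy=4.4,interpolation=cv2.INTER_CUBIC))
im=ctrl.snapshot('top');cv2.imwrite('pics/t11.png',im[:,:,::-1])
"
```

```text
clock: 18.85
tool_pos: [0.5683, -0.026, 0.0482]
orientation: [-89.9, 0.1, -177.5]
force: [-6.6, -7.4, 27.6]
opening: 0.0002
```

View pics/s11c.png

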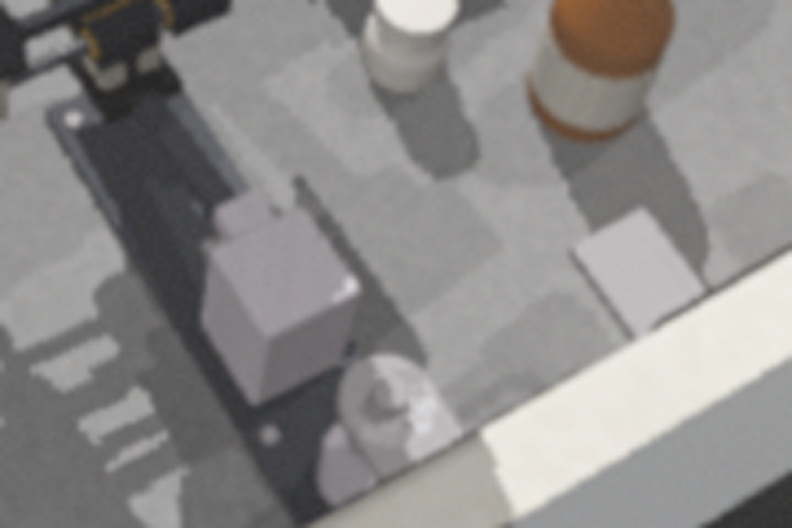

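View pics/w11.png

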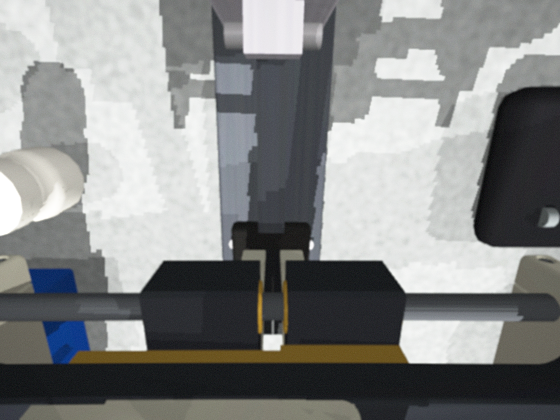

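View pics/t11.png

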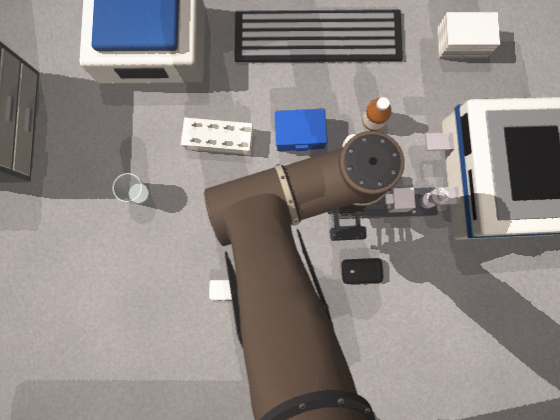

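```bash
python3 -c "
import cv2
a=cv2.imread('pics/t11.png')[110:230,380:500];b=cv2.imread('pics/top0.png')[110:230,380:500]
import numpy as np
cv2.imwrite('pics/cmp.png',cv2.resize(np.hstack([b,a]),None,fx=3.3,fy=3.3,interpolation=cv2.INTER_CUBIC))"
```

```text
(no output)
```

View pics/cmp.png

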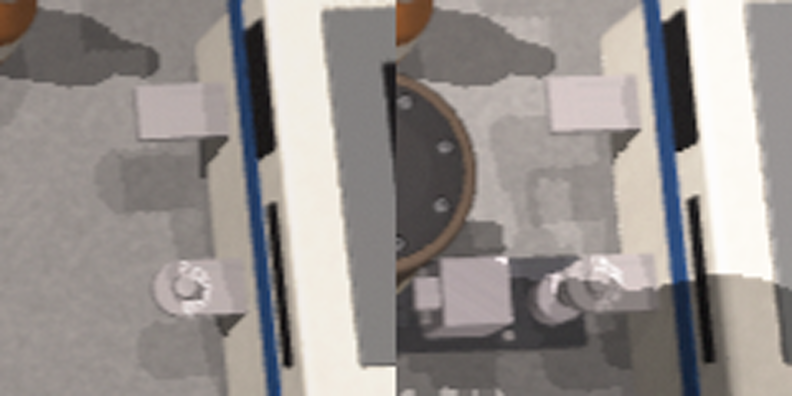

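```bash
python3 - <<'E'
from h import *
ims={'top':cv2.imread('pics/t11.png'),'side':ctrl.snapshot('side')[:,:,::-1].copy()}
box={'top':(390,150,90,80),'side':(320,280,90,80)}
th=np.linspace(0,6.28,60)
out=[]
for n in ims:
    x,y,w,h=box[n];s=8;c=cam(n)
    big=cv2.resize(ims[n][y:y+h,x:x+w],None,fx=s,fy=s,interpolation=cv2.INTER_CUBIC)
    def dr(cx,cy,r,z,col):
        for u in proj(c,np.c_[cx+r*np.cos(th),cy+r*np.sin(th),0*th+z]):
            p=(u-[x,y]+.5)*s-.5;cv2.circle(big,(int(p[0]),int(p[1])),1,col,-1)
    dr(.5745,-.2465,.017,.084,(0,0,255))   # saddle raised
    dr(.575,-.2495,.020,.098,(0,255,0))  # lug raised
    dr(.575,-.2495,.008,.108,(255,255,0))
    # tower top
    d=np.array([.035,-.9994]);e=np.array([.9994,.035]);t=np.array([.5735,-.1715]);
    P=[np.r_[t+a*.025*d+b*.025*e,.082] for a in(-1,1) for b in(-1,1)]
    for u in proj(c,P): p=(u-[x,y]+.5)*s-.5;cv2.circle(big,(int(p[0]),int(p[1])),3,(255,0,255),-1)
    cv2.imwrite(f'pics/ov_{n}.png',big)
E
```

```text
(no output)
```

View pics/ov_top.png

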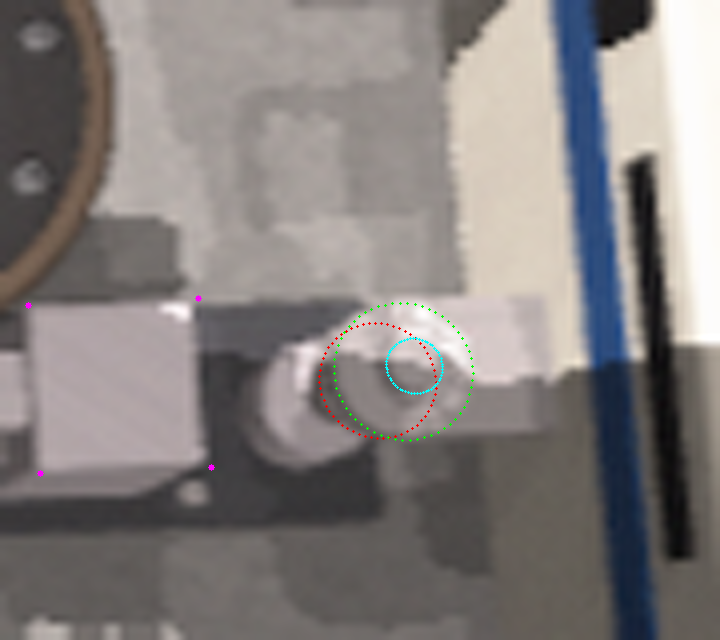

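View pics/ov_side.png

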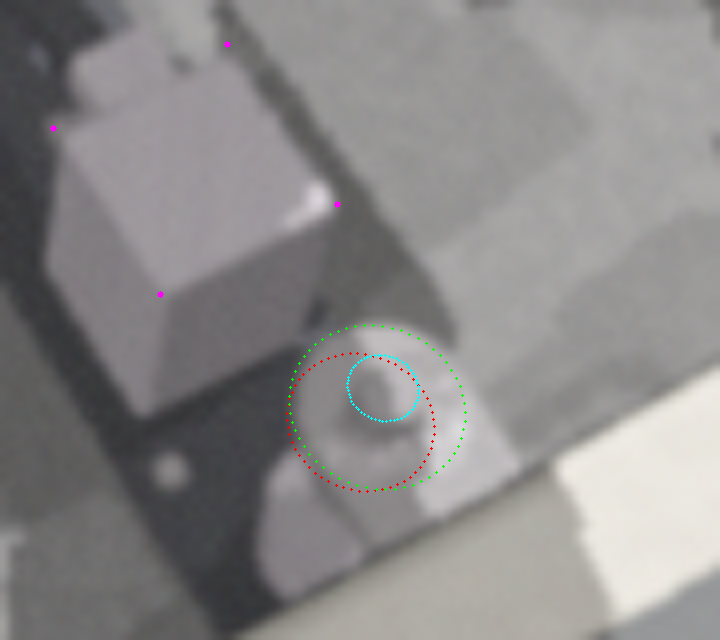

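```bash
python3 -c "
from plant import ctrl
o=ctrl.get_obs();print(o['clock'],o['tool_pos'],o['force']);print(ctrl.close_job())"
```

```text
19.05 [ 0.5682845  -0.02606369  0.04812422] [-5.58348524 -7.57164885 27.59208029]
the job is handed in; nothing more can be done
None
```

I set the jack flat on the bench with its saddle under the round lug with the stud. I then gave it one full down-and-up stroke, pumped it fully down again, and handed the job in at 19 s while still holding the handle. No verdict was reported.

- **Placement:** before pumping, the cameras put the saddle about 2 mm from the pad centre, against an 11 mm limit. The tower did not visibly move during the strokes.
- **First stroke:** it reached the stop at TCP height 47 mm, and the push peaked at 39 N there. The tool then rose to 119 mm, clear of the raised paddle, and the wrist picture showed the handle sprung back up.
- **Final state:** the fingers hold the paddle at its stop, at 48.1 mm against an expected 48 mm, with about 28 N down and about 9 N sideways. I eased this press off because of the 39 N peak.
- **Lift:** in both fixed views the raised lug sits close to where a 20 mm lift would put it. I did not measure the load on the saddle directly. The saddle face is hidden under the pad, so its final position comes from the tower and column, which matched.
- **Surroundings:** the arm stayed clear of the analyser in every picture I took. The bystanders I could see in the final top view look unmoved; the arm hid the jar and part of the timer there, though the jar had not moved in the side view.

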